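# Read the makers' dots under two carved figures and board them

### The job

Two carved figures stand on the grey felt; one at a time, lift each clear of the table and tip it over in the hand, onto its side or further, to read the maker's paint dot under its foot, then stand it upright, fully down, in a free well of the board of that colour and let go before you take the next. Set the figures down, do not drop them, never stand one in the other maker's board, and leave the rooster, spool, bracelet and stool where they are.

Things in the scene. Friction and masses are not known exactly. Their poses are not given: they have to be found in the camera images.
- figure_1: black carved group of two people on one flat oval foot, 130 mm tall, 0.12 to 0.2 kg, smooth. Origin: centre of the foot's underside; z up, y along the foot. Foot 46 (x) x 65 (y) x 6 mm. From 10 to 115 mm up the bodies span x -19 to +9 and y -27 to +31 mm: grasp them across x. Mid-underside: a flat paint dot 36 mm across, red or blue; nothing else tells the maker
- figure_2: carved group alike to figure_1 in size, looks and axes, with its own dot under the foot: both, one or neither may be red, drawn anew each time. Both figures stand upright on the grey felt at the start, foot lengthwise to the robot (their y axis towards it) within 0.55 rad
- red_board: wooden carrying board for the maker with red dots, 115 (x) x 235 (y) x 24 mm, fixed. Origin: centre of its underside; x away from the robot. In its top two oblong wells side by side, 125 mm apart along y, each 73 (x) x 53 (y) mm, 11 mm deep, empty at the start; a red disc between them, the edge facing the robot painted red
- red_board_well_left (a point): centre of the floor of the left well (the one to + y of the board) in the red board; the well is 73 mm along the board's x, 53 mm along its y and 11 mm deep, with a 2 mm chamfer
- red_board_well_right (a point): centre of the floor of the right well (the one to - y of the board) in the red board; the well is 73 mm along the board's x, 53 mm along its y and 11 mm deep, with a 2 mm chamfer
- blue_board: wooden carrying board for the maker with blue dots, 115 (x) x 235 (y) x 24 mm, fixed. Origin: centre of its underside; x away from the robot. In its top two oblong wells side by side, 125 mm apart along y, each 73 (x) x 53 (y) mm, 11 mm deep, empty at the start; a blue disc between them, the edge facing the robot painted blue
- blue_board_well_left (a point): centre of the floor of the left well (the one to + y of the board) in the blue board; the well is 73 mm along the board's x, 53 mm along its y and 11 mm deep, with a 2 mm chamfer
- blue_board_well_right (a point): centre of the floor of the right well (the one to - y of the board) in the blue board; the well is 73 mm along the board's x, 53 mm along its y and 11 mm deep, with a 2 mm chamfer
- felt_mat: the grey felt, 1 mm thin, 130 (x) x 270 (y) mm, lying on the table; the two figures to be put away stand on it, about 170 mm apart along its y. Origin: its centre, on the table top
- rooster: bystander: white painted rooster with a red comb on a small foot, 40x85x120 mm. Origin: centre of its underside
- spool: bystander: thread spool with red thread, standing, 24 mm across and 36 mm tall. Origin: centre of its underside
- bracelet: bystander: bracelet of red and green wooden beads lying flat, 68 mm across and 12 mm high. Origin: centre of its underside
- stool: bystander: miniature three-legged stool with a black seat, 68 mm across and 58 mm tall. Origin: centre of its underside
Things that resemble listed ones, but are neither listed nor needed, are in the scene too. What is shaped like the figure_1 but pink is not meant.

How it is judged (in metres and radians):
On the way, in this order (a step that is already met when the one before it is completed fails the run):
1. one figure is held off the table and turned up so that its underside can be seen (70 degrees or more) (((angle between figure_1's own z axis and vertical above 1.2 rad and height (world z) of figure_1 above 0.06 m and contact force between the fingers and figure_1 above 0.05 N) or (angle between figure_2's own z axis and vertical above 1.2 rad and height (world z) of figure_2 above 0.06 m and contact force between the fingers and figure_2 above 0.05 N))), for 0.2 s.
2. a figure stands released in a well of the board of its own colour (((((z of figure_1_red_dot in the frame of figure_1 below 0 m and (horizontal distance between figure_1 and red_board_well_left below 0.015 m or horizontal distance between figure_1 and red_board_well_right below 0.015 m) and z of figure_1 in the frame of red_board below 0.016 m and angle between figure_1's own z axis and vertical below 0.1 rad) or (z of figure_1_red_dot in the frame of figure_1 above 0 m and (horizontal distance between figure_1 and blue_board_well_left below 0.015 m or horizontal distance between figure_1 and blue_board_well_right below 0.015 m) and z of figure_1 in the frame of blue_board below 0.016 m and angle between figure_1's own z axis and vertical below 0.1 rad)) and contact force between the fingers and figure_1 below 0.05 N) or (((z of figure_2_red_dot in the frame of figure_2 below 0 m and (horizontal distance between figure_2 and red_board_well_left below 0.015 m or horizontal distance between figure_2 and red_board_well_right below 0.015 m) and z of figure_2 in the frame of red_board below 0.016 m and angle between figure_2's own z axis and vertical below 0.1 rad) or (z of figure_2_red_dot in the frame of figure_2 above 0 m and (horizontal distance between figure_2 and blue_board_well_left below 0.015 m or horizontal distance between figure_2 and blue_board_well_right below 0.015 m) and z of figure_2 in the frame of blue_board below 0.016 m and angle between figure_2's own z axis and vertical below 0.1 rad)) and contact force between the fingers and figure_2 below 0.05 N))), for 0.2 s.
3. with one figure put away, the next is held off the table and turned up in the same way (((((z of figure_1_red_dot in the frame of figure_1 below 0 m and (horizontal distance between figure_1 and red_board_well_left below 0.015 m or horizontal distance between figure_1 and red_board_well_right below 0.015 m) and z of figure_1 in the frame of red_board below 0.016 m and angle between figure_1's own z axis and vertical below 0.1 rad) or (z of figure_1_red_dot in the frame of figure_1 above 0 m and (horizontal distance between figure_1 and blue_board_well_left below 0.015 m or horizontal distance between figure_1 and blue_board_well_right below 0.015 m) and z of figure_1 in the frame of blue_board below 0.016 m and angle between figure_1's own z axis and vertical below 0.1 rad)) and contact force between the fingers and figure_1 below 0.05 N and angle between figure_2's own z axis and vertical above 1.2 rad and height (world z) of figure_2 above 0.06 m and contact force between the fingers and figure_2 above 0.05 N) or (((z of figure_2_red_dot in the frame of figure_2 below 0 m and (horizontal distance between figure_2 and red_board_well_left below 0.015 m or horizontal distance between figure_2 and red_board_well_right below 0.015 m) and z of figure_2 in the frame of red_board below 0.016 m and angle between figure_2's own z axis and vertical below 0.1 rad) or (z of figure_2_red_dot in the frame of figure_2 above 0 m and (horizontal distance between figure_2 and blue_board_well_left below 0.015 m or horizontal distance between figure_2 and blue_board_well_right below 0.015 m) and z of figure_2 in the frame of blue_board below 0.016 m and angle between figure_2's own z axis and vertical below 0.1 rad)) and contact force between the fingers and figure_2 below 0.05 N and angle between figure_1's own z axis and vertical above 1.2 rad and height (world z) of figure_1 above 0.06 m and contact force between the fingers and figure_1 above 0.05 N))), for 0.2 s.
At the end, for the whole second after the job is handed in: Both figures that stood on the grey felt stand upright (within 0.1 rad), released and at rest, foot on the floor of a well (within 3 mm) and within 15 mm of its centre, in the board of the colour under their foot (((z of figure_1_red_dot in the frame of figure_1 below 0 m and (horizontal distance between figure_1 and red_board_well_left below 0.015 m or horizontal distance between figure_1 and red_board_well_right below 0.015 m) and z of figure_1 in the frame of red_board below 0.016 m and angle between figure_1's own z axis and vertical below 0.1 rad) or (z of figure_1_red_dot in the frame of figure_1 above 0 m and (horizontal distance between figure_1 and blue_board_well_left below 0.015 m or horizontal distance between figure_1 and blue_board_well_right below 0.015 m) and z of figure_1 in the frame of blue_board below 0.016 m and angle between figure_1's own z axis and vertical below 0.1 rad)) and contact force between the fingers and figure_1 below 0.05 N and linear speed of each of figure_1, figure_2 below 0.02 m/s and ((z of figure_2_red_dot in the frame of figure_2 below 0 m and (horizontal distance between figure_2 and red_board_well_left below 0.015 m or horizontal distance between figure_2 and red_board_well_right below 0.015 m) and z of figure_2 in the frame of red_board below 0.016 m and angle between figure_2's own z axis and vertical below 0.1 rad) or (z of figure_2_red_dot in the frame of figure_2 above 0 m and (horizontal distance between figure_2 and blue_board_well_left below 0.015 m or horizontal distance between figure_2 and blue_board_well_right below 0.015 m) and z of figure_2 in the frame of blue_board below 0.016 m and angle between figure_2's own z axis and vertical below 0.1 rad)) and contact force between the fingers and figure_2 below 0.05 N); the robot touches nothing.
It fails at once if a figure stands in the other maker's board ((z of figure_1_red_dot in the frame of figure_1 below 0 m and (horizontal distance between figure_1 and blue_board_well_left below 0.015 m or horizontal distance between figure_1 and blue_board_well_right below 0.015 m) and z of figure_1 in the frame of blue_board below 0.016 m and angle between figure_1's own z axis and vertical below 0.1 rad) or (z of figure_1_red_dot in the frame of figure_1 above 0 m and (horizontal distance between figure_1 and red_board_well_left below 0.015 m or horizontal distance between figure_1 and red_board_well_right below 0.015 m) and z of figure_1 in the frame of red_board below 0.016 m and angle between figure_1's own z axis and vertical below 0.1 rad) or (z of figure_2_red_dot in the frame of figure_2 below 0 m and (horizontal distance between figure_2 and blue_board_well_left below 0.015 m or horizontal distance between figure_2 and blue_board_well_right below 0.015 m) and z of figure_2 in the frame of blue_board below 0.016 m and angle between figure_2's own z axis and vertical below 0.1 rad) or (z of figure_2_red_dot in the frame of figure_2 above 0 m and (horizontal distance between figure_2 and red_board_well_left below 0.015 m or horizontal distance between figure_2 and red_board_well_right below 0.015 m) and z of figure_2 in the frame of red_board below 0.016 m and angle between figure_2's own z axis and vertical below 0.1 rad)).
It fails at once if a figure is dropped (falls free at over 0.6 m/s) ((linear speed of figure_1 above 0.6 m/s and contact force between the fingers and figure_1 below 0.05 N) or (linear speed of figure_2 above 0.6 m/s and contact force between the fingers and figure_2 below 0.05 N)).
It fails at once if the rooster, spool, bracelet or stool is shifted by more than 30 mm (distance of any of rooster, spool, bracelet, stool from where it was at the start of the episode above 0.03 m).
It also fails if it takes over 72 s, if anything falls off the work surface, if the arm or the gripper's body presses on something with over 40 N, if the wrist force passes 120 N, or if a joint passes its speed limit or range.

### The arm

A 6-joint arm with a two-finger parallel gripper is mounted at the origin on the work surface; the furniture and walls round the work are solid. World frame = base frame: x ahead of the robot, y to its left, z up, the work surface at z = 0. Lengths are in mm, angles in degrees, forces in N, time in s.
With the tool pointing down it reaches from about 350 to 850 mm from the base axis. Payload 8.1 kg.
Tool frame: the origin (TCP) lies at the very end of the fingers, on their centre line; the grasp point (between the pads) lies 19 mm behind it; z points along the fingers, y is the line along which they close (so a half turn about z gives the same grasp; the last joint's range is limited). The gripper opens to 85 mm and grips with 20 to 120 N. Pads are 22 mm wide; open, the fingers measure 114 mm over their backs; the gripper's body (76 mm by 85 mm) begins 54 mm behind the grasp point. The pads swing forward as they close: fully open they stand 13 mm farther back than shut.
Start: joints at [66.096, 7.471, 85.268, -0, 87.261, -4.893], TCP at [195.426, 567.286, 205.592] pointing down, gripper open.
Joint ranges: [-169.43, 169.43], [-51.17, 129.36], [1.28, 143.12], [-76.62, 256.62], [0, 156.53], [-152.29, 152.29]. Speed limits (degrees/s): [136.94, 136.94, 159.86, 180, 180, 180].

### API

Orientations are given as [roll, pitch, yaw] about the fixed x, y, z axes, in that order (R = Rz(yaw) Ry(pitch) Rx(roll)).
In Python, from bench import status, viewer, job gives the robot as it stands.
- The arm moves only by the tool arm_command, never from a script. Its argument "targets" is a list that holds one entry, the list of rows, each a list of 7 numbers: the shift along the world's x, y, z in m, then the turn, a rotation vector about the world's x, y, z in rad, then the opening, from -1 (shut) to 1 (fully open). In form: [[[dx, dy, dz, rx, ry, rz, gripper], ...]]. A call has 1 to 10 rows; each row shifts and turns the commanded pose from where the row before left it; what a row does not reach is not made up. A row lasts 1/8 s, in which the tool goes at most 62.5 mm and 10.7 degrees, less where a joint would pass 70% of its speed; a pose out of reach is approached as far as the arm can. A call with a gripper value outside its range is refused whole. The fingers move at their own pace and stop on an object; "force" is the grip in N (left out, the last holds). Time passes only in rows, so rows that do not move let the fingers close. It gives the time, the measured TCP pose, the force, the opening and the grip force at its end, in the units of the state.
- status.sense(): the state, without advancing time (a new reading comes with each control period).
- viewer.snapshot(name): name is "side" or "top" or "wrist"; returns the picture (384x512x3 uint8, red, green, blue); there is no depth.
- viewer.camera_model(name): a dict with "vertical_fov" (degrees; the focal length in pixels is half the picture's height over the tangent of half this angle, whatever the lens; pixels are square), "cx", "cy" (the principal point, pixels), "k1" (the pictures are not rectified: a ray, as slopes to the right and down, at radius r is drawn at 1 + k1 r^2 times it, then the intrinsics apply), "xyz" and "attitude" of the camera in the world. Camera axes: x right, y down, z forward; pixel columns grow to the right and rows downward; lengths in mm; the calibration is good to about 2 mm. A picture is of the moment at which its call begins: read the wrist's pose just before it. camera_model takes no time and is no camera call; for the wrist camera it gives the pose at the moment of the call.
- job.hand_in(): hands the job in; it is judged then, once.
The state is a dict: "time": time; "joint_pos": joint angles; "qd": joint speeds; "joint_efforts": joint torques, N m; "tool_pos": TCP position; "tcp_rot": TCP orientation; "ft_force": force on the tool from outside, world axes, zero at the start; "wrist_torque": the same for the moment, N m; "finger_gap": finger opening in mm; "grip_force": force on a finger pad.
Only numpy, scipy, OpenCV 4.12 (cv2) and the standard library are available. Lean on these libraries where they do the work, as an engineer would, in place of code of your own. Each camera call takes 0.05 s, during which the arm holds its last target. There are 200 camera calls.

## Working session

There is one attempt and no reset: what is moved stays moved. The work goes in short steps, Python scripts to look and compute and a tool call to move; the robot and the scene stay as the last step left them, time stands still between calls to the robot, and variables do not carry over. Pictures are saved under pics/ and viewed, at most 10 in all, crops included, and the job is handed in when it is done.

Besides the shell and the picture viewer there is one more tool, called after "Request:" as name(argument=value, ...) on one line, values as JSON. arm_command: Moves the arm, as the interface text tells. Its arguments: {"type":"object","properties":{"targets":{"type":"array"},"force":{"type":"number"}},"required":["targets"]}

```bash
mkdir -p pics; ls; cat > h.py <<'E'
import numpy as np, cv2
from scipy.spatial.transform import Rotation as R
from bench import status, viewer, job
def snap(n,f=None):
    c=viewer.camera_model(n); im=viewer.snapshot(n)
    if f: cv2.imwrite('pics/'+f,im[:,:,::-1])
    return im,c
E
python3 - <<'E'
from h import *
s=status.sense();print(s)
a,c=snap('top','top0.png');print(c)
b,c=snap('side','side0.png');print(c)
w,c=snap('wrist');print(c)
E
```

```text
pics
{'time': 0.0, 'joint_pos': array([ 6.60963791e+01,  7.51590480e+00,  8.53299431e+01, -2.25598269e-04,
        8.72623748e+01, -4.89276696e+00]), 'qd': array([-0.03749964, -0.01347859,  0.10979517,  0.05747217, -0.12118465,
        0.00475498]), 'joint_efforts': array([-2.97152612e-03, -5.69381118e+01, -5.00562358e+01, -5.46553401e-04,
        1.44925376e-02,  1.07181837e-07]), 'tool_pos': array([195.17810873, 566.72306157, 204.52982273]), 'tcp_rot': array([-1.79892152e+02, -9.00593210e-03,  1.60989149e+02]), 'ft_force': array([ 0.57449185, -0.74879428,  0.1376822 ]), 'wrist_torque': array([ 0.02115384, -0.01974115,  0.00331079]), 'grip_force': 0.0, 'finger_gap': 85.24262949496915}
{'vertical_fov': 51.168005932659334, 'cx': 249.15517742123248, 'cy': 185.13879281212382, 'k1': -0.05683093290689578, 'xyz': array([ 326.09282393,   -8.68909773, 1302.12844812]), 'attitude': array([-172.22638465,    0.17956605,  -89.51034455])}
{'vertical_fov': 50.02818688749682, 'cx': 251.25294053381646, 'cy': 193.0456742829815, 'k1': -0.08228362676593223, 'xyz': array([  134.62622357, -1035.33729577,   750.05336361]), 'attitude': array([-123.30499839,   -0.45674104,  -19.16148617])}
{'vertical_fov': 70.74803217172173, 'cx': 253.01140638361798, 'cy': 192.0775669770086, 'k1': 0.019799908480123477, 'xyz': array([119.46804467, 592.98374039, 373.58754649]), 'attitude': array([1.61868259e+02, 1.31868376e-01, 7.10208758e+01])}
```

View pics/top0.png

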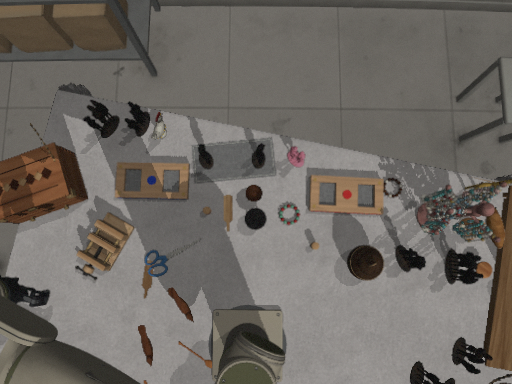

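View pics/side0.png

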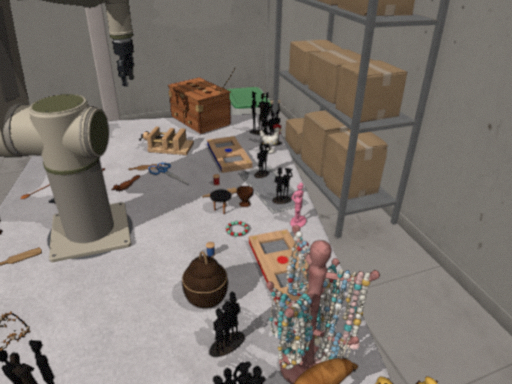

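The top view shows the blue board at about (152,181), the red board at (347,195) and the felt at (233,160). The figures' bases are near (207,162) and (257,163). The pink decoy is at (297,156), and the rooster stands at (160,125), left of the felt. The side view agrees with this.

```bash
cat >> h.py <<'E'
def ray(c,u,v):
    f=192/np.tan(np.radians(c['vertical_fov'])/2)
    d=np.array([(u-c['cx'])/f,(v-c['cy'])/f]);r=d.copy()
    for _ in range(20): r=d/(1+c['k1']*(r@r))
    return R.from_euler('xyz',c['attitude'],degrees=True).as_matrix()@np.array([r[0],r[1],1.])
def onz(c,u,v,z):
    d=ray(c,u,v);return c['xyz']+d*(z-c['xyz'][2])/d[2]
def proj(c,P):
    f=192/np.tan(np.radians(c['vertical_fov'])/2)
    p=R.from_euler('xyz',c['attitude'],degrees=True).as_matrix().T@(np.array(P)-c['xyz'])
    s=p[:2]/p[2];s=s*(1+c['k1']*(s@s));return s*f+[c['cx'],c['cy']]
def blobs(m,amin=15):
    n,l,st,ce=cv2.connectedComponentsWithStats(m.astype(np.uint8))
    return [(st[i],ce[i],l==i) for i in range(1,n) if st[i,4]>=amin]
E
python3 - <<'E'
from h import *
a=cv2.imread('pics/top0.png').astype(int)[:,:,::-1];c=viewer.camera_model('top')
r,g,b=a[:,:,0],a[:,:,1],a[:,:,2]
for n,m in(('red',(r>130)&(g<60)),('blue',(b>100)&(r<70)),('wood',(r-b>45)&(r>110)&(g>70)),('black',(a.max(2)<45))):
    for st,ce,mm in blobs(m,30 if n!='wood' else 400):
        if not(100<ce[0]<400 and 90<ce[1]<240):continue
        print(n,st,ce.round(1),onz(c,*ce,24)[:2].round(1))
        if n=='wood':
            q=cv2.minAreaRect(np.argwhere(mm)[:,::-1].astype(np.float32))
            print(np.array([onz(c,*p,24)[:2] for p in cv2.boxPoints(q)]).round(0).tolist())
for p in((190,140),(275,140),(275,178),(193,183),(207,165),(257,166),(160,135)):print(p,onz(c,*p,0)[:2].round(0))
E
```

```text
red [343 190   8   8  51] [346.5 193.9] [ 474.6 -316.5]
blue [148 176   8   8  40] [151.3 179.6] [516.1 313.6]
wood [ 310  175   74   39 1703] [346.  194.5] [ 472.6 -314.9]
[[420.0, -196.0], [535.0, -203.0], [525.0, -439.0], [410.0, -428.0]]
black [ 84 100  35  38 618] [102.1 119.3] [717.5 487.8]
black [125 102  25  34 452] [138.  119.4] [717.4 367.1]
black [198 145  15  24 215] [204.4 157.1] [591.5 143.1]
black [252 144  13  24 219] [258.2 156.4] [595.1 -31.8]
black [246 187  16  14 105] [253.7 195. ] [468.8 -18. ]
black [245 208  21  21 327] [254.8 218.3] [394.2 -22. ]
(190, 140) [654. 196.]
(275, 140) [656. -88.]
(275, 178) [528. -88.]
(193, 183) [509. 181.]
(207, 165) [570. 137.]
(257, 166) [568. -28.]
(160, 135) [671. 297.]
```

Request:
arm_command(targets=[[[0, 0, 0.055, 0, 0, 0, 1], [0.01, -0.01, 0.055, 0, 0, 0, 1], [0.03, -0.042, 0.01, 0, 0, 0.03, 1], [0.03, -0.042, 0, 0, 0, 0.03, 1], [0.03, -0.042, 0, 0, 0, 0.03, 1], [0.03, -0.042, 0, 0, 0, 0.03, 1], [0.03, -0.042, 0, 0, 0, 0.03, 1], [0.03, -0.042, 0, 0, 0, 0.03, 1], [0.03, -0.042, 0, 0, 0, 0.03, 1], [0.03, -0.042, 0, 0, 0, 0.03, 1]]], force=70)

```text
time: 1.4
tool_pos: [446.1, 219.8, 325.4]
tcp_rot: [-180.0, -0.0, 174.8]
ft_force: [0.4, 0.3, 0.0]
finger_gap: 85.6
grip_force: 0.0
```

Request:
arm_command(targets=[[[0.03, -0.042, 0, 0, 0, 0.03, 1], [0.03, -0.042, 0, 0, 0, 0.03, 1], [0.03, -0.042, 0, 0, 0, 0.03, 1], [0.03, -0.042, 0, 0, 0, 0, 1], [0, 0, 0, 0, 0, 0, 1], [0, 0, 0, 0, 0, 0, 1]]])

```text
time: 2.15
tool_pos: [565.2, 53.4, 325.2]
tcp_rot: [180.0, -0.1, 179.9]
ft_force: [0.6, 0.2, 0.6]
finger_gap: 85.4
grip_force: 0.0
```

```bash
python3 - <<'E'
from h import *
w,c=snap('wrist','w1.png');print(c['xyz'],c['attitude'])
for p in((575,140,0),(578,-30,0)):print(proj(c,p))
E
```

```text
[485.13788841  53.49004593 494.1702938 ] [1.61934624e+02 2.43070075e-02 8.98931544e+01]
[300.27858755 155.1105859 ]
[207.90399947 156.89464042]
```

View pics/w1.png

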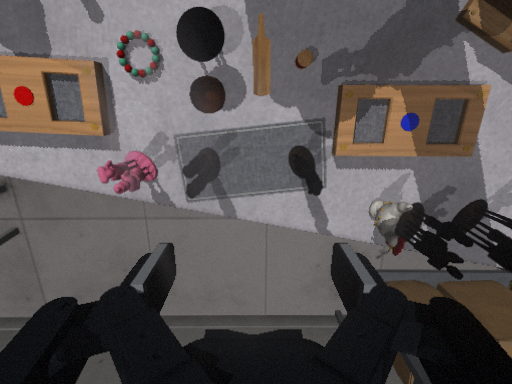

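The wrist view shows the felt with both figures: right foot near (302,157) and left foot near (203,163). Red well L is at (70,97), the blue disc at (410,121), and the blue wells at (371,121) and (446,121).

```bash
python3 - <<'E'
from h import *
a=cv2.imread('pics/w1.png')
x=cv2.resize(a[115:205,165:345],None,fx=4.4,fy=4.4,interpolation=cv2.INTER_CUBIC)
x=(255*(x/255.)**.5).astype(np.uint8)
cv2.imwrite('pics/w1c.png',x)
E
```

```text
(no output)
```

View pics/w1c.png

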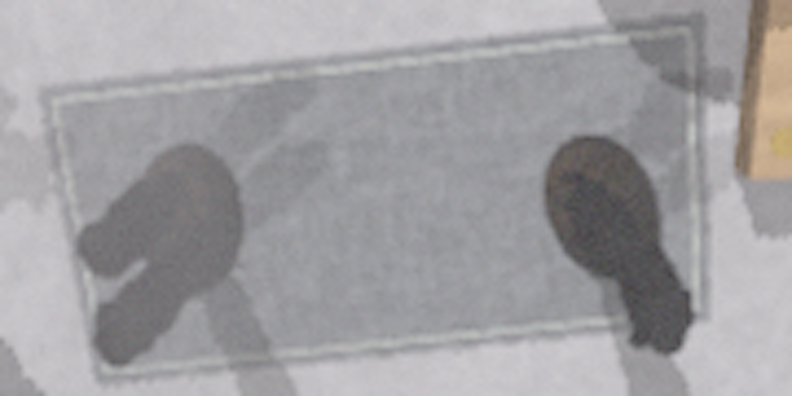

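The crop shows the right figure's foot as an ellipse centred near (602,205), major axis slightly tilted. The left foot is near (185,215), partly hidden. I'll take closer views from overhead.

Request:
arm_command(targets=[[[0.04, 0.04, -0.04, 0, 0, 0, 1], [0.035, 0.045, -0.035, 0, 0, 0, 1], [0, 0, 0, 0, 0, 0, 1], [0, 0, 0, 0, 0, 0, 1]]])

```text
time: 2.7
tool_pos: [633.6, 132.5, 257.2]
tcp_rot: [-180.0, -0.0, -180.0]
ft_force: [0.5, -0.1, -0.1]
finger_gap: 85.5
grip_force: 0.0
```

```bash
cat > foot.py <<'E'
from h import *
import sys
w,c=snap('wrist');p=np.array([float(sys.argv[1]),float(sys.argv[2]),6]);u,v=proj(c,p).astype(int);print(c['xyz'],u,v)
x0,y0=max(u-60,0),max(v-60,0);x=w[y0:y0+130,x0:x0+130][:,:,::-1]
x=cv2.resize(x,None,fx=4.5,fy=4.5,interpolation=cv2.INTER_CUBIC)
cv2.imwrite('pics/'+sys.argv[3],(255*(x/255.)**.5).astype(np.uint8));cv2.imwrite('pics/raw_'+sys.argv[3],w[:,:,::-1]);print('crop',x0,y0)
E
python3 foot.py 578 138 fa.png
```

```text
[553.46044107 132.47883032 426.17192627] 256 120
crop 196 60
```

View pics/fa.png

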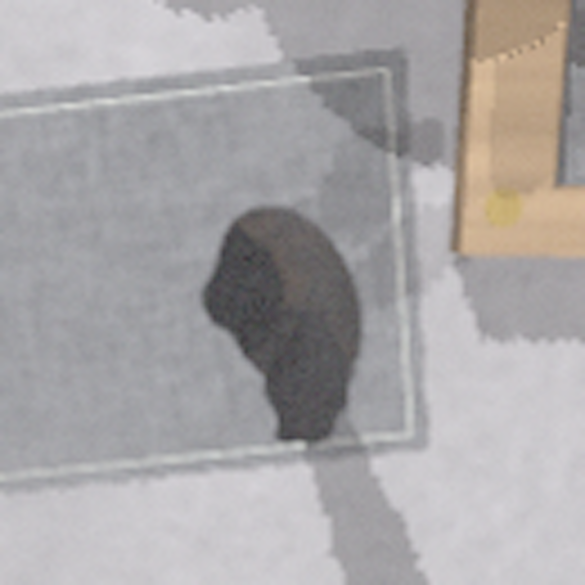

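The foot arc is visible from (240,222) over the top (275,208) and down the right side to (357,330). I'll fit the known ellipse to the arc points from both views.

```bash
cat > fit.py <<'E'
from h import *
from scipy.optimize import least_squares
def fit(P,g):
    def f(q):
        d=(P-q[:2])@np.array([[np.cos(q[2]),-np.sin(q[2])],[np.sin(q[2]),np.cos(q[2])]])
        return (np.hypot(d[:,0]/32.5,d[:,1]/23)-1)*27
    s=least_squares(f,g,loss='soft_l1');return s.x[:2].round(1),np.degrees(s.x[2]).round(1),f(s.x).round(1)
E
python3 - <<'E'
from fit import *
c=viewer.camera_model('wrist')
def P(c,pts,s,x0,y0):return np.array([onz(c,(u+.5)/s-.5+x0,(v+.5)/s-.5+y0,6)[:2] for u,v in pts])
p2=P(c,[(240,222),(258,211),(280,208),(305,218),(330,240),(347,268),(357,300),(358,330),(352,360)],4.5,196,60)
c1=dict(c);c1['xyz']=np.array([485.138,53.49,494.17]);c1['attitude']=np.array([161.9346,.0243,89.893])
p1=P(c1,[(588,137),(565,145),(548,170),(546,195),(552,218),(570,250),(590,270),(625,155),(645,180),(655,210),(658,235)],4.4,165,115)
pB=P(c1,[(165,150),(190,143),(215,155),(232,180),(242,210),(241,235),(234,262),(222,285)],4.4,165,115)
for p,g in((p2,(578,138,0)),(p1,(578,138,0)),(np.vstack([p1,p2]),(578,138,0)),(pB,(578,-30,0))):
    for y in(-.3,.3):print(*fit(p,(g[0],g[1],y)))
E
```

```text
[589.8 141.5] 197.6 [-0.  -0.   0.1 -0.2 -0.1  0.1  0.2 -0.1 -0.1]
[589.8 141.5] 197.6 [-0.  -0.   0.1 -0.2 -0.1  0.1  0.2 -0.1 -0.1]
[587.6 142.2] 205.7 [-0.3 -0.1 -0.3 -1.2 -2.6 -3.4 -2.4 -2.2 -2.6 -2.8 -1.5]
[587.6 142.2] 25.7 [-0.3 -0.1 -0.3 -1.2 -2.6 -3.4 -2.4 -2.2 -2.6 -2.8 -1.5]
[588.8 141.4] 202.1 [ 0.5  0.5 -0.  -1.6 -3.7 -5.4 -4.4 -1.2 -1.2 -1.3 -0.2 -1.1 -0.7 -0.2
 -0.2  0.  -0.1 -0.2 -0.6 -0.4]
[588.8 141.4] 22.1 [ 0.5  0.5 -0.  -1.6 -3.7 -5.4 -4.4 -1.2 -1.2 -1.3 -0.2 -1.1 -0.7 -0.2
 -0.2  0.  -0.1 -0.2 -0.6 -0.4]
[592.  -31.1] -2.7 [-0.3  0.5  0.3 -0.3  0.2 -0.4 -0.3  0.9]
[592.  -31.1] -2.7 [-0.3  0.5  0.3 -0.3  0.2 -0.4 -0.3  0.9]
```

Request:
arm_command(targets=[[[-0.022, 0.002, 0, 0, 0, 0.157, 1], [-0.022, 0.002, 0, 0, 0, 0.157, 1], [0, 0, -0.03, 0, 0, 0, 1], [0, 0, -0.03, 0, 0, 0, 1], [0, 0, 0, 0, 0, 0, 1], [0, 0, 0, 0, 0, 0, 1]]])

```text
time: 3.5
tool_pos: [591.1, 135.1, 199.7]
tcp_rot: [-180.0, 0.2, -162.1]
ft_force: [0.5, -0.2, -0.6]
finger_gap: 85.5
grip_force: 0.0
```

Request:
arm_command(targets=[[[-0.002, 0.0015, -0.04, 0, 0, 0, 1], [0, 0, -0.04, 0, 0, 0, 1], [0, 0, -0.03, 0, 0, 0, 1], [0, 0, -0.014, 0, 0, 0, 1], [0, 0, 0, 0, 0, 0, 1], [0, 0, 0, 0, 0, 0, -1], [0, 0, 0, 0, 0, 0, -1], [0, 0, 0, 0, 0, 0, -1], [0, 0, 0, 0, 0, 0, -1], [0, 0, 0, 0, 0, 0, -1]]])

```text
time: 4.75
tool_pos: [589.2, 137.0, 74.0]
tcp_rot: [-180.0, 0.1, -162.1]
ft_force: [0.5, -0.4, 5.5]
finger_gap: 19.1
grip_force: 68.8
```

Request:
arm_command(targets=[[[0, 0, 0, 0, 0, 0, -1], [0, 0, 0, 0, 0, 0, -1], [0, 0, 0, 0, 0, 0, -1], [0, 0, 0, 0, 0, 0, -1]]])

```text
time: 5.25
tool_pos: [589.2, 137.0, 74.0]
tcp_rot: [-180.0, 0.1, -162.1]
ft_force: [0.3, -0.5, 5.3]
finger_gap: 19.1
grip_force: 68.8
```

Request:
arm_command(targets=[[[0, 0, 0.01, 0, 0, 0, -1], [0, 0, 0.03, 0, 0, 0, -1], [0, 0, 0.05, 0, 0, 0, -1], [-0.01, -0.01, 0.05, 0, 0, 0, -1], [-0.02, -0.02, 0.05, 0, 0, 0, -1], [-0.03, -0.03, 0.05, 0, 0, 0, -1], [-0.03, -0.03, 0.03, 0, 0, 0, -1], [0, 0, 0.01, 0, 0, 0, -1], [0, 0, 0, 0, 0, 0, -1]]])

```text
time: 6.38
tool_pos: [499.9, 48.5, 351.1]
tcp_rot: [-180.0, 0.1, -162.1]
ft_force: [0.2, -0.9, -1.9]
finger_gap: 18.6
grip_force: 69.4
```

Request:
arm_command(targets=[[[0, 0, 0, -0.07, -0.023, 0, -1], [0, 0, 0, -0.12, -0.039, 0, -1], [0, 0, 0, -0.14, -0.046, 0, -1], [0, 0, 0, -0.14, -0.046, 0, -1], [0, 0, 0, 0, 0, 0, -1]]])

```text
time: 7.0
tool_pos: [498.5, 51.2, 346.5]
tcp_rot: [-151.7, -0.3, -161.7]
ft_force: [-0.4, 0.9, -1.0]
finger_gap: 18.9
grip_force: 69.5
```

```bash
python3 - <<'E'
from h import *
s=status.sense();print(s['joint_pos'].round(1),s['tool_pos'].round(1),s['tcp_rot'].round(1))
E
```

```text
[ 21.4  -9.7  92.5 -28.6  98.  -90.8] [498.5  51.2 346.5] [-151.7   -0.3 -161.7]
```

Request:
arm_command(targets=[[[0.003, -0.053, 0, 0, 0, -0.1065, -1], [-0.003, -0.053, 0, 0, 0, -0.1065, -1], [-0.009, -0.053, 0, 0, 0, -0.1065, -1], [-0.014, -0.051, 0, 0, 0, -0.1065, -1], [-0.02, -0.05, 0, 0, 0, -0.1065, -1], [-0.025, -0.047, 0, 0, 0, -0.1065, -1], [-0.03, -0.044, 0, 0, 0, -0.1065, -1], [-0.034, -0.041, 0, 0, 0, -0.1065, -1], [-0.038, -0.037, 0, 0, 0, -0.1065, -1], [0, 0, 0, 0, 0, 0, -1]]])

```text
time: 8.25
tool_pos: [327.1, -383.0, 349.4]
tcp_rot: [-151.8, 0.0, 142.6]
ft_force: [0.4, 0.2, -0.9]
finger_gap: 19.1
grip_force: 69.7
```

```bash
python3 - <<'E'
from h import *
s=status.sense();print(s['joint_pos'].round(1),s['tool_pos'].round(1),s['tcp_rot'].round(1))
M=R.from_euler('xyz',s['tcp_rot'],degrees=True);d=M.as_matrix()[:,2];print(d)
t=np.array([.25,-.96,.05]);t/=np.linalg.norm(t)
a=np.cross(d,t);print(a/np.linalg.norm(a)*np.arccos(d@t))
E
```

```text
[-34.2  -9.4  91.9 -28.5  98.1 -90.7] [ 327.1 -383.   349.4] [-151.8    0.   142.6]
[-0.28726357 -0.37611674 -0.88091761]
[-1.18675003 -0.28260901  0.50765705]
```

Request:
arm_command(targets=[[[0.018, 0.008, 0.003, -0.132, -0.0314, 0.0564, -1], [0.018, 0.008, 0.003, -0.132, -0.0314, 0.0564, -1], [0.018, 0.008, 0.003, -0.132, -0.0314, 0.0564, -1], [0.018, 0.008, 0.003, -0.132, -0.0314, 0.0564, -1], [0.018, 0.008, 0.003, -0.132, -0.0314, 0.0564, -1], [0.018, 0.008, 0.003, -0.132, -0.0314, 0.0564, -1], [0.018, 0.008, 0.003, -0.132, -0.0314, 0.0564, -1], [0.018, 0.008, 0.003, -0.132, -0.0314, 0.0564, -1], [0.018, 0.008, 0.003, -0.132, -0.0314, 0.0564, -1], [0, 0, 0, 0, 0, 0, -1]]])

```text
time: 9.5
tool_pos: [475.0, -259.5, 394.1]
tcp_rot: [-106.9, 30.0, -176.4]
ft_force: [0.1, -0.7, -1.2]
finger_gap: 18.9
grip_force: 70.1
```

```bash
cat > dot.py <<'E'
from h import *
import sys
s=status.sense();print(s['joint_pos'].round(1),s['tool_pos'].round(1),s['tcp_rot'].round(1))
M=R.from_euler('xyz',s['tcp_rot'],degrees=True).as_matrix();d=M[:,2];print(d)
w,c=snap('side',sys.argv[1]);q=proj(c,s['tool_pos']+75*d);print(q)
u,v=q.astype(int);r=w[max(v-30,0):v+30,max(u-30,0):u+30].astype(int)
print('red',((r[:,:,0]>90)&(r[:,:,1]<60)&(r[:,:,2]<70)).sum(),'blue',((r[:,:,2]>90)&(r[:,:,0]<70)&(r[:,:,1]<90)).sum())
E
python3 dot.py d1.png
```

```text
[  8.4 -19.3 121.2 -76.4  83.4 -48.3] [ 475.  -259.5  394.1] [-106.9   30.  -176.4]
[ 0.2046656  -0.94589499 -0.25178295]
[299.74084258 137.83264447]
red 33 blue 0
```

```bash
python3 - <<'E'
import cv2
a=cv2.imread('pics/d1.png')[70:220,200:400]
cv2.imwrite('pics/d1c.png',cv2.resize(a,None,fx=4,fy=4,interpolation=cv2.INTER_CUBIC))
E
```

```text
(no output)
```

View pics/d1c.png

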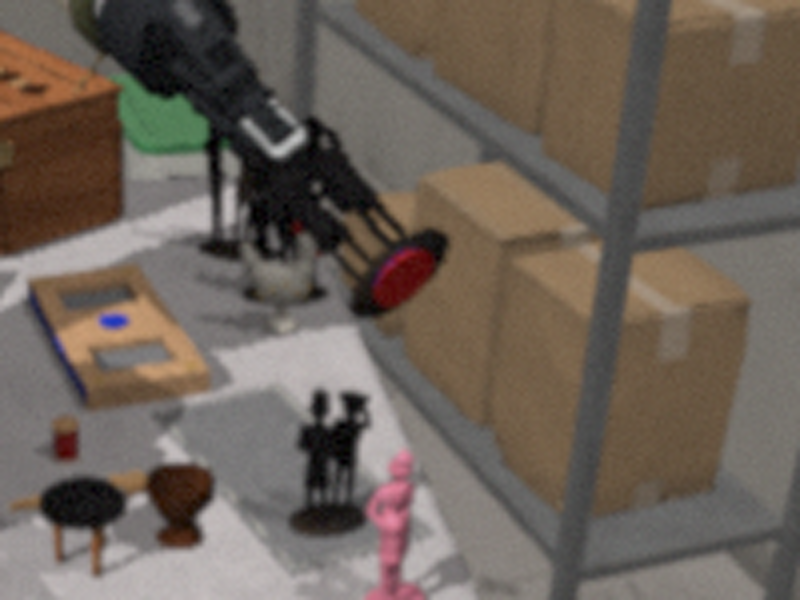

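The dot under figure A's foot is clearly red, at about (405,278) in the crop. Now I'll bring it upright over the red board, compute the rotation, and refine the well positions with the wrist camera.

```bash
cat > up.py <<'E'
from h import *
import sys
x,y,z,yaw=map(float,sys.argv[1:])
s=status.sense();M=R.from_euler('xyz',s['tcp_rot'],degrees=True);T=R.from_euler('xyz',[180,0,yaw],degrees=True)
print((T*M.inv()).as_rotvec().round(4),(np.array([x,y,z])-s['tool_pos']).round(1))
E
python3 up.py 540 -316 300 177.5
```

```text
[1.2381 0.459  0.2442] [ 65.5 -55.6 -93.8]
```

Request:
arm_command(targets=[[[0.004, -0.003, -0.003, 0.1238, 0.0459, 0.0244, -1], [0.005, -0.004, -0.005, 0.1238, 0.0459, 0.0244, -1], [0.007, -0.006, -0.01, 0.1238, 0.0459, 0.0244, -1], [0.007, -0.006, -0.01, 0.1238, 0.0459, 0.0244, -1], [0.007, -0.006, -0.01, 0.1238, 0.0459, 0.0244, -1], [0.007, -0.006, -0.01, 0.1238, 0.0459, 0.0244, -1], [0.007, -0.006, -0.01, 0.1238, 0.0459, 0.0244, -1], [0.007, -0.006, -0.01, 0.1238, 0.0459, 0.0244, -1], [0.007, -0.006, -0.01, 0.1238, 0.0459, 0.0244, -1], [0.007, -0.006, -0.01, 0.1238, 0.0459, 0.0244, -1]]])

```text
time: 10.8
tool_pos: [538.9, -317.5, 306.6]
tcp_rot: [179.9, -0.0, 177.4]
ft_force: [0.6, 0.2, -1.3]
finger_gap: 19.3
grip_force: 70.1
```

Request:
arm_command(targets=[[[0, 0, 0, 0, 0, 0, -1], [0, 0, 0, 0, 0, 0, -1]]])

```text
time: 11.05
tool_pos: [538.6, -316.8, 306.2]
tcp_rot: [-179.8, -0.0, 177.4]
ft_force: [0.4, -0.2, -0.4]
finger_gap: 19.2
grip_force: 70.1
```

```bash
cat > board.py <<'E'
from h import *
import sys
w,c=snap('wrist',sys.argv[1]);s=status.sense();print(s['joint_pos'].round(1),s['tool_pos'].round(1),s['tcp_rot'].round(1))
a=w.astype(int);r,g,b=a[:,:,0],a[:,:,1],a[:,:,2]
wood=(r-b>30)&(g-b>10)&(r>80)
# wells: holes (non-wood) inside the board outline
cs,h=cv2.findContours(wood.astype(np.uint8),cv2.RETR_CCOMP,cv2.CHAIN_APPROX_NONE)
for k,q in enumerate(cs):
    A=cv2.contourArea(q)
    if h[0][k][3]>=0 and A>60 or A>4000:
        P=np.array([onz(c,*p,24)[:2] for p in q[:,0]],np.float32)
        m=cv2.minAreaRect(P);print('hole' if h[0][k][3]>=0 else 'outer',A,np.round(m[0],1),np.round(m[1],1),round(m[2],1))
E
python3 board.py b1.png; python3 up.py 540 -316 300 177.5
```

```text
[ -35.    10.1   71.8   -0.2   97.9 -122.4] [ 538.8 -316.2  307.4] [-1.798e+02  1.000e-01  1.774e+02]
outer 10975.5 [ 473.2 -316.3] [236.6 114.7] 87.4
hole 270.0 [ 473.9 -316.1] [28.8 28.9] 41.6
hole 1558.5 [ 476.  -254.3] [55.7 71.9] 87.3
hole 1581.5 [ 471.2 -378.7] [55.6 73.6] 87.5
[0.0043 0.0011 0.0015] [ 1.2  0.2 -7.4]
```

View pics/b1.png

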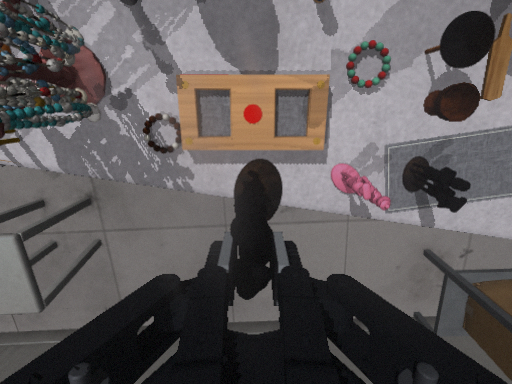

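The wrist view shows both red wells at (214,113) and (292,113). The held figure's foot ellipse is at about (258,192), largely unobstructed, so I can measure its offset in the hand.

```bash
cat > hand.py <<'E'
from fit import *
import sys
f,v0,v1,dz=sys.argv[1],*map(float,sys.argv[2:5])
a=cv2.imread('pics/'+f).max(2);s=status.sense();c=viewer.camera_model('wrist')
m=((a<75)).astype(np.uint8)
pts=[]
B=max([b for b in blobs(m,300) if abs(b[1][0]-256)<60],key=lambda b:b[0][4])[2]
for v in range(int(v0),int(v1)):
    u=np.where(B[v,200:310])[0]+200
    if len(u)>4: pts+= [(u[0]-.5,v),(u[-1]+.5,v)]
    print(v,(u[0],u[-1]) if len(u) else '',end=' ')
P=np.array([onz(c,*p,s['tool_pos'][2]-dz)[:2] for p in pts])
x,y,res=fit(P,(*P.mean(0),0.));print(x,y,abs(res).max(),abs(res).mean());t=np.array(s['tool_pos'][:2]);print('foot-tcp',x-t)
E
python3 hand.py b1.png 156 212 68
```

```text
156  157  158  159 (np.int64(255), np.int64(264)) 160 (np.int64(252), np.int64(267)) 161 (np.int64(251), np.int64(269)) 162 (np.int64(249), np.int64(270)) 163 (np.int64(248), np.int64(271)) 164 (np.int64(247), np.int64(272)) 165 (np.int64(246), np.int64(273)) 166 (np.int64(245), np.int64(274)) 167 (np.int64(244), np.int64(275)) 168 (np.int64(243), np.int64(275)) 169 (np.int64(242), np.int64(276)) 170 (np.int64(242), np.int64(277)) 171 (np.int64(241), np.int64(277)) 172 (np.int64(240), np.int64(278)) 173 (np.int64(240), np.int64(278)) 174 (np.int64(239), np.int64(279)) 175 (np.int64(239), np.int64(279)) 176 (np.int64(238), np.int64(279)) 177 (np.int64(238), np.int64(279)) 178 (np.int64(238), np.int64(280)) 179 (np.int64(237), np.int64(280)) 180 (np.int64(237), np.int64(280)) 181 (np.int64(236), np.int64(280)) 182 (np.int64(236), np.int64(281)) 183 (np.int64(236), np.int64(281)) 184 (np.int64(236), np.int64(281)) 185 (np.int64(235), np.int64(281)) 186 (np.int64(235), np.int64(281)) 187 (np.int64(235), np.int64(281)) 188 (np.int64(235), np.int64(281)) 189 (np.int64(235), np.int64(281)) 190 (np.int64(234), np.int64(281)) 191 (np.int64(234), np.int64(281)) 192 (np.int64(234), np.int64(281)) 193 (np.int64(234), np.int64(281)) 194 (np.int64(235), np.int64(281)) 195 (np.int64(234), np.int64(281)) 196 (np.int64(234), np.int64(280)) 197 (np.int64(234), np.int64(280)) 198 (np.int64(234), np.int64(280)) 199 (np.int64(235), np.int64(280)) 200 (np.int64(235), np.int64(279)) 201 (np.int64(235), np.int64(279)) 202 (np.int64(235), np.int64(279)) 203 (np.int64(235), np.int64(279)) 204 (np.int64(234), np.int64(278)) 205 (np.int64(234), np.int64(278)) 206 (np.int64(234), np.int64(277)) 207 (np.int64(235), np.int64(277)) 208 (np.int64(235), np.int64(277)) 209 (np.int64(235), np.int64(276)) 210 (np.int64(235), np.int64(276)) 211 (np.int64(235), np.int64(275)) [ 538.3 -312.8] -9.9 2.4 0.8801886792452831
foot-tcp [-0.5438092   3.42038806]
```

```bash
sed -i '/print(v,/d' hand.py; for r in 196 200 204; do python3 hand.py b1.png 159 $r 68; done
```

```text
[ 538.7 -312.3] -7.1 1.7 0.6824324324324323
foot-tcp [-0.1438092   3.92038806]
[ 538.7 -312.3] -7.3 2.2 0.7597560975609756
foot-tcp [-0.1438092   3.92038806]
[ 538.5 -312.3] -7.3 2.5 0.8455555555555555
foot-tcp [-0.3438092   3.92038806]
```

Request:
arm_command(targets=[[[-0.03, 0.029, 0, 0, 0, 0.04, -1], [-0.0325, 0.029, 0, 0, 0, 0.038, -1], [0, 0, -0.05, 0, 0, 0, -1], [0, 0, -0.05, 0, 0, 0, -1], [0, 0, -0.05, 0, 0, 0, -1], [0, 0, -0.02, 0, 0, 0, -1], [0, 0, -0.01, 0, 0, 0, -1], [0, 0, 0, 0, 0, 0, -1], [0, 0, 0, 0, 0, 0, -1]]])

```text
time: 12.22
tool_pos: [477.7, -259.1, 128.9]
tcp_rot: [-179.7, 0.1, -178.1]
ft_force: [-0.4, -1.1, -1.3]
finger_gap: 19.1
grip_force: 70.1
```

Request:
arm_command(targets=[[[-0.0015, 0.001, -0.01, 0, 0, 0, -1], [0, 0, -0.01, 0, 0, 0, -1], [0, 0, -0.006, 0, 0, 0, -1], [0, 0, -0.004, 0, 0, 0, -1], [0, 0, -0.004, 0, 0, 0, -1], [0, 0, -0.003, 0, 0, 0, -1], [0, 0, -0.002, 0, 0, 0, -1], [0, 0, 0, 0, 0, 0, -1]]])

```text
time: 13.22
tool_pos: [474.9, -257.3, 87.5]
tcp_rot: [-179.9, -0.0, -178.1]
ft_force: [0.2, 0.9, -1.8]
finger_gap: 19.1
grip_force: 70.1
```

Request:
arm_command(targets=[[[0, 0, -0.001, 0, 0, 0, -1], [0, 0, -0.001, 0, 0, 0, -1], [0, 0, 0, 0, 0, 0, -1]]])

```text
time: 13.6
tool_pos: [475.7, -257.9, 87.1]
tcp_rot: [-179.8, 0.1, -178.1]
ft_force: [-2.5, 0.2, 7.5]
finger_gap: 19.2
grip_force: 71.0
```

Request:
arm_command(targets=[[[0, 0, 0, 0, 0, 0, -0.4], [0, 0, 0, 0, 0, 0, -0.2], [0, 0, 0, 0, 0, 0, 0.2], [0, 0, 0, 0, 0, 0, 0.6], [0, 0, 0, 0, 0, 0, 1], [0, 0, 0, 0, 0, 0, 1], [0, 0, 0, 0, 0, 0, 1], [0, 0, 0, 0, 0, 0, 1]]])

```text
time: 14.6
tool_pos: [474.9, -257.3, 85.6]
tcp_rot: [-179.8, -0.0, -178.1]
ft_force: [0.1, 0.3, 0.3]
finger_gap: 85.3
grip_force: 0.0
```

Request:
arm_command(targets=[[[0, 0, 0.02, 0, 0, 0, 1], [0, 0, 0.04, 0, 0, 0, 1], [0, 0, 0.05, 0, 0, 0, 1], [0, 0, 0.05, 0, 0, 0, 1], [0.02, 0.03, 0.03, 0, 0, 0, 1], [0.04, 0.04, 0, 0, 0, 0, 1], [0.04, 0.04, 0, 0, 0, 0, 1], [0.04, 0.04, 0, 0, 0, 0, 1], [0.03, 0.04, 0, 0, 0, 0, 1], [0, 0, 0, 0, 0, 0, 1]]])

```text
time: 15.85
tool_pos: [646.1, -63.9, 274.5]
tcp_rot: [-179.9, -0.1, -177.8]
ft_force: [0.3, -0.7, -0.5]
finger_gap: 85.4
grip_force: 0.0
```

Request:
arm_command(targets=[[[0.005, 0.03, 0, 0, 0, 0, 1], [0, 0, 0, 0, 0, 0, 1], [0, 0, 0, 0, 0, 0, 1]]])

```text
time: 16.23
tool_pos: [649.6, -38.2, 275.7]
tcp_rot: [-179.8, -0.0, -178.1]
ft_force: [0.3, -0.7, -0.0]
finger_gap: 85.7
grip_force: 0.0
```

```bash
python3 - <<'E'
from h import *
snap('side','s2.png');a=cv2.imread('pics/s2.png')[130:310,200:340]
A=cv2.resize(a,(420,540),interpolation=cv2.INTER_CUBIC)
w,c=snap('wrist','raw_fb.png');print(c['xyz'],c['attitude']);u,v=proj(c,(592,-31,6)).astype(int);x0,y0=u-35,v-50;print(u,v,x0,y0)
B=cv2.resize(w[y0:y0+120,x0:x0+80][:,:,::-1],(360,540),interpolation=cv2.INTER_CUBIC)
cv2.imwrite('pics/s2c.png',np.hstack([A,(255*(B/255.)**.5).astype(np.uint8)]))
E
```

```text
[569.49448402 -40.51238536 444.69733572] [161.88844117   0.23168161  91.88749892]
259 118 224 68
```

View pics/s2c.png

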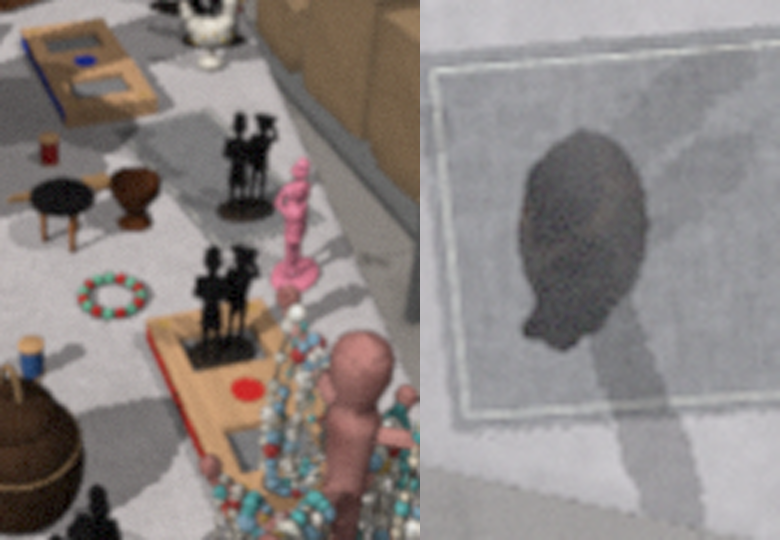

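Figure A stands upright in the red left well, at (225,345) in the left half of the picture. In the right half, figure B's foot ellipse spans about x 520–648 and starts at y≈128.

```bash
python3 - <<'E'
from fit import *
c=viewer.camera_model('wrist')
q=[(162,128),(130,143),(112,175),(101,215),(102,250),(111,280),(195,140),(218,175),(228,215),(226,250),(215,285)]
P=np.array([onz(c,(u+.5)/4.5-.5+224,(v+.5)/4.5-.5+68,6)[:2] for u,v in q])
x,y,r=fit(P,(592,-31,0));print(x,y,r)
y=np.radians((y+90)%180-90);b=x-5*np.array([-np.sin(y),np.cos(y)])+2*np.array([-np.cos(y),-np.sin(y)]);print(b)
print(status.sense()['tool_pos'])
E
python3 up.py 0 0 0 180
```

```text
[591.3 -30.4] 2.4 [ 0.2  0.  -1.3 -1.  -0.7 -0.6 -0.1 -1.  -0.9 -0.9 -0.5]
[589.51113261 -35.47936546]
[649.65736651 -38.51045438 275.76266849]
[ 0.0031 -0.0001 -0.0321] [-649.7   38.5 -275.8]
```

Request:
arm_command(targets=[[[-0.03, 0.0015, 0, 0, 0, 0, 1], [-0.03, 0.0015, 0, 0, 0, 0, 1], [0, 0, -0.04, 0, 0, 0, 1], [0, 0, -0.04, 0, 0, 0, 1], [0, 0, 0, 0, 0, 0, 1], [0, 0, 0, 0, 0, 0, 1]]])

```text
time: 17.08
tool_pos: [590.5, -34.9, 197.4]
tcp_rot: [-179.8, 0.1, -178.1]
ft_force: [0.4, -0.9, -0.1]
finger_gap: 85.5
grip_force: 0.0
```

Request:
arm_command(targets=[[[-0.001, 0, -0.04, 0, 0, 0, 1], [0, 0, -0.04, 0, 0, 0, 1], [0, 0, -0.03, 0, 0, 0, 1], [0, 0, -0.013, 0, 0, 0, 1], [0, 0, 0, 0, 0, 0, 1], [0, 0, 0, 0, 0, 0, -1], [0, 0, 0, 0, 0, 0, -1], [0, 0, 0, 0, 0, 0, -1], [0, 0, 0, 0, 0, 0, -1], [0, 0, 0, 0, 0, 0, -1]]])

```text
time: 18.32
tool_pos: [589.4, -34.4, 73.5]
tcp_rot: [-179.8, 0.1, -178.1]
ft_force: [-1.5, 0.8, 4.7]
finger_gap: 17.1
grip_force: 68.8
```

Request:
arm_command(targets=[[[0, 0, 0, 0, 0, 0, -1], [0, 0, 0.01, 0, 0, 0, -1], [0, 0, 0.03, 0, 0, 0, -1], [0, 0, 0.05, 0, 0, 0, -1], [0, 0, 0.05, 0, 0, 0, -1], [-0.02, -0.02, 0.05, 0, 0, 0, -1], [-0.03, -0.03, 0.05, 0, 0, 0, -1], [-0.03, -0.03, 0.04, 0, 0, 0, -1], [0, 0, 0.02, 0, 0, 0, -1], [0, 0, 0, 0, 0, 0, -1]]])

```text
time: 19.58
tool_pos: [510.8, -113.4, 372.6]
tcp_rot: [-179.8, 0.2, -178.1]
ft_force: [-0.8, 0.3, -2.3]
finger_gap: 17.2
grip_force: 69.1
```

```bash
python3 - <<'E'
from h import *
s=status.sense();print(s['joint_pos'].round(1),s['tool_pos'].round(1),s['tcp_rot'].round(1))
d=R.from_euler('xyz',s['tcp_rot'],degrees=True).as_matrix()[:,2]
t=np.array([.55,-.82,-.1]);t/=np.linalg.norm(t);a=np.cross(d,t);print(a/np.linalg.norm(a)*np.arccos(d@t))
E
```

```text
[ -18.    -5.1   80.7   -0.2  104.1 -109.9] [ 510.8 -113.4  372.6] [-179.8    0.2 -178.1]
[-1.21631139 -0.81564209 -0.00144751]
```

Request:
arm_command(targets=[[[0, -0.006, 0.002, -0.06, -0.04, 0, -1], [0, -0.014, 0.002, -0.116, -0.078, 0, -1], [0, -0.014, 0.002, -0.116, -0.078, 0, -1], [0, -0.014, 0.002, -0.116, -0.078, 0, -1], [0, -0.014, 0.002, -0.116, -0.078, 0, -1], [0, -0.014, 0.002, -0.116, -0.078, 0, -1], [0, -0.014, 0.002, -0.116, -0.078, 0, -1], [0, -0.014, 0.002, -0.116, -0.078, 0, -1], [0, -0.014, 0.002, -0.116, -0.078, 0, -1], [0, -0.014, 0.002, -0.116, -0.078, 0, -1]]])

```text
time: 20.82
tool_pos: [508.9, -244.0, 388.1]
tcp_rot: [-106.5, 31.0, -154.6]
ft_force: [7.5, -21.5, 73.8]
finger_gap: 17.3
grip_force: 69.8
```

Request:
arm_command(targets=[[[0, 0, 0, -0.1, -0.067, 0, -1], [0, 0, 0, 0, 0, 0, -1], [0, 0, 0, 0, 0, 0, -1]]])

```text
time: 21.2
tool_pos: [488.9, -257.1, 409.4]
tcp_rot: [-103.2, 31.6, -151.3]
ft_force: [0.2, 0.6, 0.5]
finger_gap: 16.4
grip_force: 75.7
```

```bash
python3 dot.py d2.png; python3 - <<'E'
import cv2
a=cv2.imread('pics/d2.png')[70:220,200:400]
cv2.imwrite('pics/d2c.png',cv2.resize(a,None,fx=4,fy=4,interpolation=cv2.INTER_CUBIC))
E
for b in "520 -316 307 177.5" "590 314 307 180"; do python3 up.py $b; done
```

```text
[  0.6 -51.1 141.4 -76.6  55.6 -65.1] [ 488.9 -257.1  409.4] [-103.2   31.6 -151.3]
[ 0.57236777 -0.79652653 -0.19478354]
[315.40640218 124.22754199]
red 34 blue 0
[ 1.1568  0.7452 -0.0855] [  31.   -58.9 -103.3]
[ 1.14   0.77  -0.049] [ 101.   571.1 -103.3]
```

View pics/d2c.png

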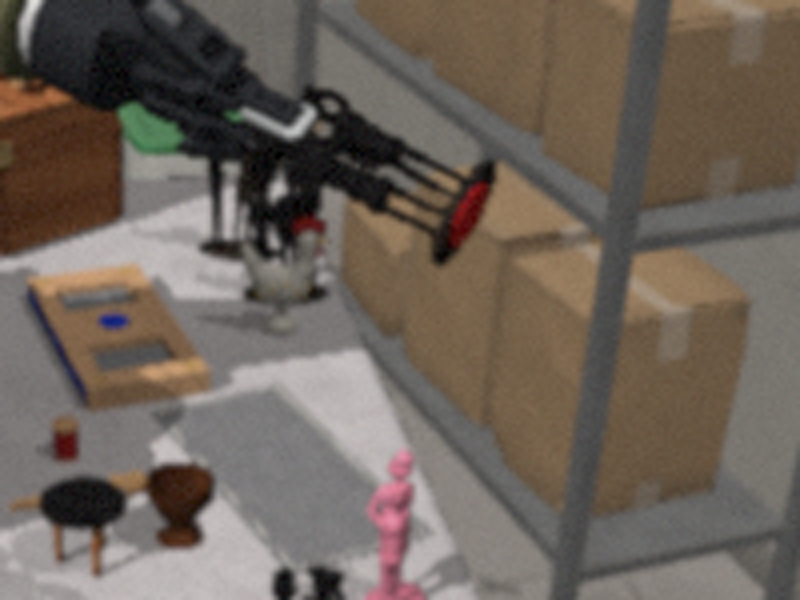

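The second dot is red too, at about (468,212) in the crop. The arm is close to its joint limits, so I'll back out gently first.

Request:
arm_command(targets=[[[0.008, -0.01, 0, 0.02, 0.013, 0, -1], [0.012, -0.014, 0, 0.04, 0.026, 0, -1], [0, 0, 0, 0, 0, 0, -1]]])

```text
time: 21.62
tool_pos: [509.3, -282.0, 412.4]
tcp_rot: [-107.9, 31.4, -153.8]
ft_force: [-0.7, -0.1, -1.3]
finger_gap: 16.7
grip_force: 76.2
```

```bash
python3 - <<'E'
from h import *
s=status.sense();print(s['joint_pos'].round(1),s['tool_pos'],s['tcp_rot'])
E
python3 up.py 536 -316 307 177.5
```

```text
[ -5.4 -46.6 136.1 -69.8  50.8 -70.8] [ 509.25766461 -282.01889628  412.38764174] [-107.88303224   31.36228064 -153.83099076]
[ 1.0962  0.7097 -0.0829] [  26.7  -34.  -105.4]
```

Request:
arm_command(targets=[[[0.005, -0.005, 0, 0.07, 0.045, -0.005, -1], [0.006, -0.006, 0, 0.1, 0.065, -0.008, -1], [0.006, -0.006, -0.01, 0.1, 0.065, -0.008, -1], [0.004, -0.006, -0.01, 0.115, 0.075, -0.009, -1], [0.003, -0.005, -0.015, 0.115, 0.075, -0.009, -1], [0.003, -0.005, -0.015, 0.115, 0.075, -0.009, -1], [0, -0.001, -0.015, 0.115, 0.075, -0.009, -1], [0, 0, -0.015, 0.115, 0.075, -0.009, -1], [0, 0, -0.015, 0.115, 0.075, -0.009, -1], [0, 0, -0.01, 0.115, 0.075, -0.009, -1]]])

```text
time: 22.88
tool_pos: [535.5, -314.8, 304.8]
tcp_rot: [-179.0, 0.3, 177.7]
ft_force: [0.5, 0.2, -1.9]
finger_gap: 16.7
grip_force: 76.2
```

Request:
arm_command(targets=[[[0, 0, 0, 0, 0, 0, -1], [0, 0, 0, 0, 0, 0, -1]]])

```text
time: 23.12
tool_pos: [535.8, -315.2, 305.0]
tcp_rot: [-178.8, 0.5, 177.7]
ft_force: [-0.3, -0.6, -1.3]
finger_gap: 16.4
grip_force: 76.4
```

```bash
python3 board.py b2.png; python3 up.py 536 -316 307 177.5;  for r in 190 200; do python3 hand.py b2.png 150 $r 68; done
```

```text
[ -34.7    8.6   73.7   -0.7   96.5 -122.6] [ 535.9 -314.9  306.1] [-178.7    0.6  177.8]
outer 11082.0 [ 473.9 -316.4] [236.5 115.9] 87.6
hole 266.5 [ 473.7 -316.1] [28.8 29. ] 87.9
hole 1617.0 [ 476.9 -254.6] [54.9 77.9] 86.7
hole 1594.0 [ 470.1 -378.3] [55.4 73.6] 87.5
[ 0.0228  0.01   -0.0047] [ 0.1 -1.1  0.9]
[ 541.6 -311.3] -10.3 1.3 0.3895833333333334
foot-tcp [5.67070521 3.60696925]
[ 541.8 -311.6] -11.0 2.4 0.5999999999999999
foot-tcp [5.87070521 3.30696925]
```

View pics/b2.png

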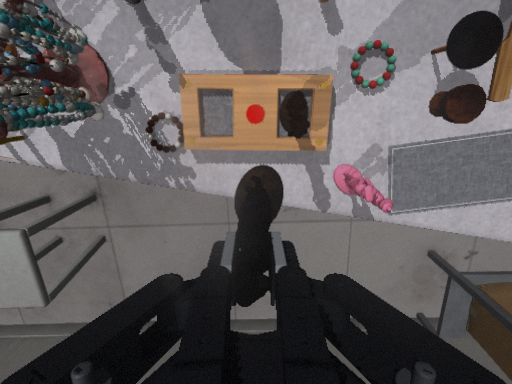

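Figure A is in the left well at (294,113) and the right well at (216,113) is free. The held foot is at (260,195), sitting about 6 mm forward in the hand. I'll correct tilt and yaw, move over the free well and re-measure.

Request:
arm_command(targets=[[[-0.03, -0.03, 0, 0.0114, 0.005, 0.065, -1], [-0.03, -0.03, 0, 0.0114, 0.005, 0.065, -1], [-0.0094, -0.0095, -0.03, 0, 0, 0, -1], [0, 0, -0.04, 0, 0, 0, -1], [0, 0, 0, 0, 0, 0, -1], [0, 0, 0, 0, 0, 0, -1], [0, 0, 0, 0, 0, 0, -1]]])

```text
time: 24.05
tool_pos: [467.5, -385.5, 238.0]
tcp_rot: [-180.0, 0.2, -174.8]
ft_force: [0.3, 0.3, -1.3]
finger_gap: 16.8
grip_force: 76.4
```

```bash
python3 - <<'E'
from h import *
w,c=snap('wrist','b3.png');s=status.sense();print(s['tool_pos'],s['tcp_rot'])
E
for r in 186 192 200; do python3 hand.py b3.png 150 $r 68; done;  python3 up.py 466.5 -384.4 130 185.2
```

```text
[ 467.36466162 -385.46490674  237.50412516] [ 1.79993291e+02  1.30168596e-01 -1.74784071e+02]
[ 457.1 -380. ] 10.5 10.1 4.545238095238096
foot-tcp [-10.26466162   5.46490674]
[ 468.5 -379. ] 13.6 3.7 1.1222222222222225
foot-tcp [1.13533838 6.46490674]
[ 468.6 -379.9] 8.4 4.1 1.14
foot-tcp [1.23533838 5.56490674]
[-0.0003  0.0023 -0.0003] [  -0.9    1.1 -107.5]
```

```bash
for t in 40 48 56 64; do sed "s/a<75/a<$t/" hand.py > hand2.py; echo "t$t"; for f in "b3.png 160 192" "b3.png 166 198"; do python3 hand2.py $f 68; done; done
python3 - <<'E'
import cv2
a=cv2.imread('pics/b3.png').max(2);b=cv2.imread('pics/b2.png').max(2)
for v in range(154,200,4):print(v,a[v,220:304:4],'|',b[v,228:292:5])
E
```

```text
t40
[ 483.3 -368.8] 753.6 5.1 1.8366666666666667
foot-tcp [15.93533838 16.66490674]
[ 485.3 -371.4] -521.4 5.8 1.9880952380952381
foot-tcp [17.93533838 14.06490674]
t48
[ 476.4 -375.6] 541.0 4.8 1.886538461538461
foot-tcp [9.03533838 9.86490674]
[ 477.  -375.3] 182.4 5.8 2.4625
foot-tcp [ 9.63533838 10.16490674]
t56
[ 472.4 -379.5] -2.3 7.6 0.7153846153846152
foot-tcp [5.03533838 5.96490674]
[ 472.6 -379.4] -1.4 7.5 0.8968750000000001
foot-tcp [5.23533838 6.06490674]
t64
[ 471.8 -379.8] -2.6 1.3 0.46730769230769237
foot-tcp [4.43533838 5.66490674]
[ 471.9 -379.8] -2.5 1.4 0.5828125
foot-tcp [4.53533838 5.66490674]
154 [170 186 187 192 191 124  95 111 115 110 109 114 111 110 117 170 181 178
 162 150 150] | [123 117 111 111 113 117 114 112 112 111 113 110 104]
158 [173 186 187 187 189  93  95 111 110 100 105 121 101 108 114 190 186 183
 180 165 149] | [119 114 114 116 112 113 109 113 115 113 109 111 107]
162 [172 181 185 188 192  80  90 114 112 111 119 118 107 108 116 188 190 192
 189 189 194] | [121 111 112 129 111 113 114 115 112 117 111 108 112]
166 [176 182 185 185 180  73 112 103 
[... 585 characters left out ...]
45  49  32  32  44  40  40  39  42 185 181
 185 183 187] | [164 176 158  49  40  46  30  40  45  40  39 170 174]
186 [161 162 157 165 129  54  48  43  47  31  26  46  46  46  47  48 175 178
 178 176 180] | [164 168  53  53  40  48  26  39  42  42  37 125 175]
190 [167 164 161 174  91  61  55  33  30  34  33  29  43  39  39  37 174 177
 176 175 176] | [163 161  59  50  33  29  27  27  39  35  33 120 166]
194 [164 166 165 164  54  53  49  37  34  31  33  31  37  38  38  35 174 175
 175 173 178] | [153 162  55  49  31  29  29  28  32  32  31 112 161]
198 [149 146 151 161  52  50  49  36  37  34  26  29  32  34  35  34 173 176
 177 180 181] | [112 116  45  47  31  31  28  31  28  33  29 125 169]
```

Request:
arm_command(targets=[[[-0.001, 0.001, -0.03, 0, 0, 0, -1], [0, 0, -0.04, 0, 0, 0, -1], [0, 0, -0.03, 0, 0, 0, -1], [0, 0, -0.013, 0, 0, 0, -1], [0, 0, 0, 0, 0, 0, -1], [0, 0, 0, 0, 0, 0, -1]]])

```text
time: 24.85
tool_pos: [466.3, -384.9, 123.9]
tcp_rot: [179.9, 0.1, -174.8]
ft_force: [-0.1, 0.4, -0.9]
finger_gap: 16.9
grip_force: 76.4
```

Request:
arm_command(targets=[[[0, 0.0005, -0.01, 0, 0, 0, -1], [0, 0, -0.01, 0, 0, 0, -1], [0, 0, -0.005, 0, 0, 0, -1], [0, 0, -0.004, 0, 0, 0, -1], [0, 0, -0.003, 0, 0, 0, -1], [0, 0, -0.002, 0, 0, 0, -1], [0, 0, 0, 0, 0, 0, -1]]])

```text
time: 25.72
tool_pos: [465.3, -383.5, 87.7]
tcp_rot: [179.8, -0.0, -174.8]
ft_force: [0.7, 0.1, -0.9]
finger_gap: 16.7
grip_force: 76.4
```

Request:
arm_command(targets=[[[0, 0, -0.001, 0, 0, 0, -1], [0, 0, -0.001, 0, 0, 0, -1], [0, 0, 0, 0, 0, 0, -1]]])

```text
time: 26.1
tool_pos: [465.5, -383.8, 86.5]
tcp_rot: [179.8, 0.0, -174.8]
ft_force: [-1.3, 1.3, 4.6]
finger_gap: 16.9
grip_force: 77.0
```

Request:
arm_command(targets=[[[0, 0, -0.001, 0, 0, 0, -1], [0, 0, -0.001, 0, 0, 0, -1], [0, 0, 0, 0, 0, 0, -1]]])

```text
time: 26.48
tool_pos: [466.0, -384.5, 86.5]
tcp_rot: [179.9, 0.1, -174.8]
ft_force: [-5.0, 3.8, 15.9]
finger_gap: 16.6
grip_force: 77.9
```

Firm contact at the floor height. I'll release gradually, then back off.

Request:
arm_command(targets=[[[0, 0, 0, 0, 0, 0, -0.5], [0, 0, 0, 0, 0, 0, -0.3], [0, 0, 0, 0, 0, 0, 0.2], [0, 0, 0, 0, 0, 0, 0.6], [0, 0, 0, 0, 0, 0, 1], [0, 0, 0, 0, 0, 0, 1], [0, 0, 0, 0, 0, 0, 1], [0, 0, 0, 0, 0, 0, 1]]])

```text
time: 27.48
tool_pos: [465.3, -383.5, 83.8]
tcp_rot: [179.8, -0.0, -174.8]
ft_force: [0.3, -0.0, 0.1]
finger_gap: 85.3
grip_force: 0.0
```

Request:
arm_command(targets=[[[0, 0, 0.02, 0, 0, 0, 1], [0, 0, 0.04, 0, 0, 0, 1], [0, 0, 0.05, 0, 0, 0, 1], [0, 0, 0.05, 0, 0, 0, 1], [0.03, 0.02, 0.04, 0, 0, 0, 1], [0.03, 0.03, 0.03, 0, 0, 0, 1], [0.02, 0.02, 0, 0, 0, 0, 1], [0, 0, 0, 0, 0, 0, 1], [0, 0, 0, 0, 0, 0, 1]]])

```text
time: 28.6
tool_pos: [544.9, -313.8, 314.3]
tcp_rot: [179.8, -0.0, -174.8]
ft_force: [0.1, -0.5, 0.2]
finger_gap: 85.5
grip_force: 0.0
```

```bash
python3 - <<'E'
from h import *
from fit import fit
s=status.sense();print(s['tool_pos'].round(1),s['grip_force'])
w,c=snap('wrist','e.png');sd,cs=snap('side','e2.png');tp,ct=snap('top','e3.png')
# dark figure blobs: head tops / mass in wrist and side views around each well
for n,im,cc in(('wrist',w,c),('side',sd,cs),('top',tp,ct)):
    for nm,p in(('L',(476,-254.4)),('R',(471,-378.6))):
        b=proj(cc,(*p,19));t=proj(cc,(*p,140));lo=np.minimum(b,t)-30;hi=np.maximum(b,t)+25
        lo=np.maximum(lo,0).astype(int);hi=hi.astype(int);m=(im[lo[1]:hi[1],lo[0]:hi[0]].max(2)<50).astype(np.uint8)
        for st,ce,_ in blobs(m,60):print(n,nm,'base',b.round(0),'top',t.round(0),'blob',st[:2]+lo,st[2:],(ce+lo).round(0))
E
```

```text
[ 544.9 -313.8  314.3] 0.0
wrist L base [292. 114.] top [306. 118.] blob [278  92] [  34   46 1097] [294. 114.]
wrist R base [217. 104.] top [205. 104.] blob [194  79] [  41   45 1115] [216.  99.]
side L base [274. 247.] top [275. 210.] blob [263 212] [ 28  59 534] [277. 237.]
side R base [290. 278.] top [293. 240.] blob [263 212] [ 28  71 575] [277. 240.]
top L base [327. 194.] top [335. 189.] blob [341 158] [18 22 72] [350. 168.]
top L base [327. 194.] top [335. 189.] blob [321 180] [ 22  25 253] [329. 192.]
top R base [365. 195.] top [377. 191.] blob [341 160] [18 20 68] [349. 169.]
```

```bash
python3 - <<'E'
from h import *
c=viewer.camera_model('wrist');im=cv2.imread('pics/e.png').max(2)
y=np.radians(-2.6);ex=np.array([np.cos(y),np.sin(y)]);ey=np.array([-np.sin(y),np.cos(y)])
for nm,p in(('L',(476.3,-254.4)),('R',(470.9,-378.6))):
    p=np.array(p);print(nm)
    # rectify plane z=24 around the well at 4 mm: rows along x, columns along y
    for a in range(-44,45,8):
        r=[]
        for b in range(-44,45,4):
            u=proj(c,(*(p+a*ex+b*ey),24.)) ;r.append(int(im[int(round(u[1])),int(round(u[0]))]))
        print('%4d'%a,' '.join('%3d'%k for k in r))
E
```

```text
L
 -44 156 159 162 162 166 164 167 163 168 164 165 163 164 167 161 138 137 142 136 122 125 123 118
 -36 166 166 167 166 122  71  74  78  87  75  86  82  42  35  36  65  73  61 103 134 147 122 121
 -28 160 162 162 162 122  42  57  59  45  40  33  29  32  30  32  35  48  67 126 132 135 135 137
 -20 156 157 155 159 127  46  68  42  36  29  26  28  32  26  33  31  30  83 105 128 130 132 130
 -12 161 163 161 161 140  50  40  37  31  27  28  28  27  26  30  30  39  78 115 134 130 140 163
  -4 155 155 160 160 140  43  38  35  40  32  25  29  28  33  28  32  34  75 110 137 145 159 159
   4 163 162 168 166 119  39  35  36  35  33  34  26  27  31  29  29  24  90 146 175 172 165 168
  12 152 157 157 158 132  52  36  35  36  33  30  29  32  31  33  31  27  26  57 160 157 152 157
  20 154 157 157 155 136  47  91  40  35  34  37  27  33  32  31  31  28  30 143 159 155 156 158
  28 150 152 152 153 142  48  83  89  85  60  27  27  28  30  28  28  46  73 150 157 159 159 159
  36 154 151 155 154 146  87 124 121 103 137 129 111  87  64  65  63  74  64  88 142 138 139 143
  44 154 156 153 155 155 156 15
[... 531 characters left out ...]
6 122 135 136 135 169
  -4 159 159 160 153  50  47  51  48  44  48  43  46  37  37  33  30  25  59 110 151 153 158 163
   4 149 151 152 151 123  62  49  47  46  38  37  37  37  30  36  35  31  81 152 161 161 163 162
  12 151 150  87  52  52  54  55  48  46  47  40  42  41  40  36  35  47  98 137 155 158 157 155
  20 142 144  59  59  55  53  54  53  49  44  43  45  44  41  38  42  82  85 156 160 162 158 161
  28 157 160  56  54  53  52  49  68  60  62  50  46  46  62  66  64  63  57 145 158 157 157 157
  36 142 140 140 137 123  94 100 122 119 110 139 127  83  78  71  69  74  70 152 154 151 154 154
  44 143 144 149 153 148 146 150 150 147 149 147 149 143 104  98 106  98 102 101 151 149 154 151
```

```bash
python3 -c "
from bench import job
print(job.hand_in())"
```

```text
the job is handed in; nothing more can be done
None
```

I handed the job in: both figures had red dots, and my last camera check showed both upright and released in the red board's two wells; no verdict came back.

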